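# Seat a bearing cup in a garment-trolley wheel

## Task

The new bearing cup has only been started in the hub of the garment-trolley wheel and sits crooked. Take the drift from the wooden tool block and, with its white tip, ease the cup home with gentle taps on its rim, working from side to side so that it goes in square and never cocks, until its flange lies flat on the hub face all round; then stand the drift back in its hole. Do not press on the cup with the gripper itself, and leave the other things on the counter where they are.

Things in the scene. Friction and masses are not known exactly. Their poses are not given: they have to be found in the camera images.
- wheel: Castor wheel, 160 mm across, black rubber tyre, grey plastic hub 80 mm across, lying flat and held fast in a round bench clamp (dark steel plate 224 mm across, three small dogs). Origin: on the wheel's axis, 70 mm below the hub face; z up. The hub face is the highest part; the tyre's top is 10 mm lower, the dogs 14 mm.
- hub_face (a point): Centre of the level hub face, at the mouth of the hub's bore, 70 to 80 mm above the counter (the height differs from case to case); z up. The bore is 53 mm wide and goes straight down.
- cup_face (a point): Centre of the top of the steel bearing cup's flange, z along the cup's axis, out of the bore. The flange is a flat ring 62 mm across with a 38 mm hole, 4 mm thick; under it a 16 mm long skirt, 52 mm across, is part way into the bore. At the start the flange centre stands about 9 mm off the hub face and the cup leans 2 to 5 degrees, in any direction. Fully home, this point is 4 mm above hub_face.
- cup: The bearing cup itself; origin 4 mm below cup_face on its axis. The bore grips it all round, it stays where it is left. A slow push of 14 to 22 N on one side of the flange moves it: that side sinks, the middle sinks a third to a half as much and the far side hardly moves, so the cup tips towards the push. Where the flange bears on the hub face it stops solid.
- drift: Hand punch, 123 mm long, 0.2 kg, standing tip down in the tool block. Origin: centre of the flat tip; z towards the handle end. White nylon nose 12 mm across, 20 mm long; steel shank 16 mm across to 65 mm; rubber hand guard 44 mm across from 65 to 73 mm; round black handle 24 mm across from 73 to 123 mm. Take it by the handle with the fingertips just over the guard, which keeps it from sliding up.
- toolblock: Fixed wooden tool block, 75 (x) x 130 (y) x 55 mm, origin under its middle. The drift's hole is 30 mm from the middle towards its -y end; towards the +y end four short steel pins stand up to 14 mm above its top.
- drift_hole (a point): Centre of the floor of the drift's hole, 12 mm above the counter; z up. The hole is 19 mm wide, vertical and 43 mm deep, its mouth 55 mm above the counter. At the start the drift stands here, its tip on this point.
- spanner: Open-ended spanner lying on the counter near the robot; bystander, origin under its middle.
- tin: Small blue tin, 68 mm across, 50 mm high, beyond the work; bystander, origin under its middle.
- axle: Wheel axle bolt standing on its head, 20 mm across, 68 mm high, beyond the work; bystander, origin under its middle.
- bell: Counter bell, 84 mm across, 51 mm high, beyond the work; bystander, origin under its middle.
Things that resemble listed ones, but are neither listed nor needed, are in the scene too. Of the things that look like the drift, the largest one is meant.

How it is judged:
By the outcome, as a careful person would: the job done as asked, in the order asked, and still so for the second after the job is handed in, with the robot touching nothing.
It also fails if it takes over 72 s, if anything falls off the work surface, if the arm or the gripper's body presses on something with over 40 N, if the wrist force passes 120 N, or if a joint passes its speed limit or range.

## Robot

A 7-joint arm with a two-finger parallel gripper is mounted at the origin on the work surface. World frame = base frame: x ahead of the robot, y to its left, z up, the work surface at z = 0. Lengths are in m, angles in rad, forces in N, time in s.
With the tool pointing down it reaches from about 0.4 to 0.9 m from the base axis. Payload 5.6 kg.
Tool frame: the origin (TCP) lies midway between the tips of the shut fingers; the grasp point (between the pads) lies 19 mm behind it; y points along the fingers, z is the direction in which the jaws open and shut, and the axes are right-handed (so a half turn about y gives the same grasp; the last joint's range is limited). The gripper opens to 92 mm and grips with 3 to 60 N. Pads are 20 mm wide; open, the fingers measure 128 mm over their backs; the gripper's body (75 mm by 189 mm) begins 69 mm behind the grasp point.
Start: joints at [-1.27, 0.468, -0.012, 1.603, 0.006, 1.071, -0.056], TCP at [0.219, 0.612, 0.215] pointing down, gripper open.
Joint ranges: [-2.53, 2.53], [-0.31, 2.02], [-1.57, 1.55], [0.28, 2.44], [-1.29, 4.43], [0.15, 1.84], [-2.92, 2.92]. Speed limits (rad/s): [2.57, 2.57, 3.14, 3.14, 3.14, 3.14, 3.14].

## Interface

Orientations are given as a 3x3 rotation matrix whose columns are the frame's x, y, z axes.
In Python, from station import env, effector, solver, viewer, workorder, search_frame, tip_of gives the robot as it stands. Calls block until the motion is done:
- env.reach(position, orientation): joint-space move of the TCP to a pose.
- env.movel(position, frame=None, rate=0.15): straight line of the TCP; frame=None keeps the orientation; rate is the mean speed in m/s.
- env.goto_joints(angles): joint-space move.
- effector.release() and effector.grasp(squeeze=None): open the fingers fully, or close them until they stop; squeeze is the grip in N (None keeps the last).
- env.pause(seconds).
- solver.inverse_kinematics(position, orientation): joint angles nearest the present ones, or None.
- env.sense(): the state.
- viewer.read_camera(name): name is "side" or "top"; returns (picture, depth): 384x512x3 uint8, red, green, blue; 384x512 float32, m along the optical axis (not along the pixel's ray), 0 where there is no reading.
- viewer.camera_info(name): a dict with "intrinsics" (3x3 intrinsics, pixels), "eye" and "rotation" of the camera in the world. Camera axes: x right, y up, looking along -z (the intrinsics and any distortion apply to the point x, -y, -z); pixel columns grow to the right and rows downward; lengths in m; the calibration is good to about 2 mm. A picture is of the moment at which its call begins. camera_info takes no time and is no camera call.
A pose or a line that the arm cannot do raises env.PlanningError and nothing moves.
- workorder.finish_job(): hands the job in, once; it reports no verdict.
Trained networks look in the newest picture that a camera, given by its name, has taken for a name from the list of things; names that differ only in an ending like _2 or _b are one class to them, and where a whole thing is asked for, a point or a joint stands for the part that bears it (a point fixed in the world has none). Each returns a list of dicts, best first, with "score" (0 to 1); they miss things now and then, are a little off and sometimes report something else, mostly with a low value. They report only what shows in the picture. A call takes as long as a camera call. They do not tell look-alikes from the thing itself.
- search_frame(camera, name): "at" ([x, y, z] in m, in world coordinates, good to about 4 mm: the middle of the surface that is visible of it).
- tip_of(camera, name): "at" ([x, y, z] in m, in world coordinates, good to about 4 mm: a listed point, or the origin of a listed thing).
The state is a dict: "t": time; "joint_positions": joint angles; "joint_velocities": joint speeds; "tau": joint torques, N m; "ee_pos": TCP position; "tcp_rot": TCP orientation; "wrist_force": force on the tool from outside, world axes, zero at the start; "moment": the same for the moment, N m; "gripper_width": finger opening in m.
Only numpy, scipy, OpenCV 4.12 (cv2) and the standard library are available. Lean on these libraries where they do the work, as an engineer would, in place of code of your own. Each camera call takes 0.05 s, during which the arm holds its last target.

## Working session

There is one attempt and no reset: what is moved stays moved. The work goes in short steps, each a Python script; the robot and the scene stay as the last script left them, time stands still between calls to the robot, and variables do not carry over. Pictures are saved under pics/ and viewed, and the job is handed in when it is done.

```bash
ls; mkdir -p pics
python3 - <<'E'
from station import env, effector, solver, viewer, workorder, search_frame, tip_of
import cv2, numpy as np
s=env.sense(); print(s['t'],s['ee_pos'],s['tcp_rot'],s['gripper_width'],s['wrist_force'])
for c in ("side","top"):
    im,d=viewer.read_camera(c); cv2.imwrite(f"pics/{c}0.png",im[:,:,::-1]); np.save(f"pics/{c}0d.npy",d)
    print(c,viewer.camera_info(c))
    for n in ("drift","drift_hole","hub_face","cup_face","toolblock"):
        print(n,[(np.round(r['at'],4),round(r['score'],2)) for r in tip_of(c,n)][:4])
    print("sf",[(np.round(r['at'],4),round(r['score'],2)) for r in search_frame(c,'drift')][:4])
E
```

```text
pics
0.0 [0.21894258 0.61141113 0.21364664] [[ 9.41483516e-01 -4.67949047e-04  3.37058703e-01]
 [-3.37059008e-01 -1.65007859e-03  9.41482077e-01]
 [ 1.15607709e-04 -9.99998529e-01 -1.71124823e-03]] 0.09176806697456869 [ 2.32346308e-01 -1.33129535e-04 -7.33062019e-01]
side {'intrinsics': array([[422.86578653,   0.        , 246.11885246],
       [  0.        , 422.86578653, 190.71264336],
       [  0.        ,   0.        ,   1.        ]]), 'eye': array([ 0.12330214, -0.41871167,  0.55895779]), 'rotation': array([[ 0.67722494,  0.44711379, -0.58434206],
       [-0.73576466,  0.41594542, -0.53445278],
       [ 0.0040932 ,  0.79188299,  0.61065914]])}
drift [(array([0.7052, 0.1675, 0.0021]), 0.69), (array([ 0.4714,  0.1375, -0.0024]), 0.66)]
drift_hole [(array([0.5953, 0.1445, 0.0126]), 0.86)]
hub_face [(array([ 0.5762, -0.1382,  0.0775]), 0.89), (array([ 0.7877, -0.1725,  0.0009]), 0.52)]
cup_face [(array([ 0.5836, -0.1408,  0.0892]), 0.69), (array([ 0.7845, -0.0104, -0.0021]), 0.45), (array([ 0.5776, -0.1387,  0.0766]), 0.3)]
toolblock [(array([ 0.5873,  0.178 , -0.0014]), 0.91)]
sf [(
[... 332 characters left out ...]
   ]]), 'eye': array([0.44826897, 0.00429852, 1.00112786]), 'rotation': array([[-0.02395113,  0.98691463, -0.15945489],
       [-0.999601  , -0.02125302,  0.01860502],
       [ 0.01497267,  0.15983688,  0.98702988]])}
drift [(array([ 0.7011,  0.168 , -0.0025]), 0.79), (array([ 0.4732,  0.1307, -0.0024]), 0.65), (array([0.5928, 0.1492, 0.0119]), 0.58)]
drift_hole []
hub_face [(array([ 0.5764, -0.1402,  0.0781]), 0.63)]
cup_face [(array([ 0.5827, -0.1419,  0.0899]), 0.93)]
toolblock [(array([ 0.5903,  0.1798, -0.0013]), 0.96)]
sf [(array([0.588 , 0.1379, 0.0854]), 0.78), (array([0.4701, 0.1268, 0.0519]), 0.78), (array([ 0.5802, -0.1484,  0.0875]), 0.71), (array([0.696 , 0.1627, 0.051 ]), 0.7)]
```

View pics/side0.png

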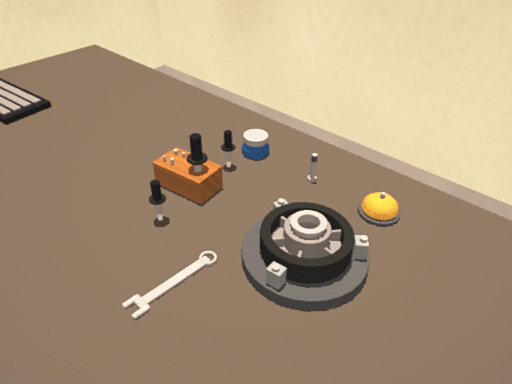

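View pics/top0.png

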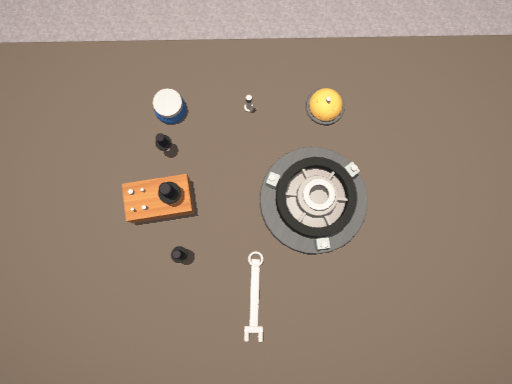

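The drift is the big punch in the block (side ~(196,150), top ~(168,192)). The two smaller look-alikes stand on the counter beside the block. The wheel and cup are at about (316,195) in the top view. Next I'll measure the drift, cup and hub from depth.

```bash
cat > h.py <<'E'
import numpy as np
from station import env, effector, solver, viewer, workorder, search_frame, tip_of
def cloud(c,d):
    i=viewer.camera_info(c); K=i['intrinsics']; v,u=np.mgrid[:d.shape[0],:d.shape[1]]
    p=np.stack([(u-K[0,2])/K[0,0]*d,-(v-K[1,2])/K[1,1]*d,-d],-1)
    return p@np.array(i['rotation']).T+i['eye']
def circ(P):
    A=np.c_[2*P[:,:2],np.ones(len(P))]; b=(P[:,:2]**2).sum(1)
    s=np.linalg.lstsq(A,b,rcond=None)[0]; return s[:2],np.sqrt(s[2]+s[0]**2+s[1]**2)
def plane(P):
    m=np.ones(len(P),bool)
    for _ in range(8):
        c=P[m].mean(0); n=np.linalg.svd(P[m]-c)[2][2]; n*=np.sign(n[2]); r=(P-c)@n; m=abs(r)<0.0015
    return c,n,m
def cupfit(c,d,xy,zmin,zmax):
    P=cloud(c,d)[d>0]; r=np.hypot(*(P[:,:2]-xy).T)
    Q=P[(r<.036)&(P[:,2]>zmin)&(P[:,2]<zmax)]
    c0,n,m=plane(Q); Q=Q[m]; return c0,n,len(Q),(Q.min(0)+Q.max(0))/2,Q
E
python3 - <<'E'
from h import *
for c in("side","top"):
    d=np.load(f"pics/{c}0d.npy"); P=cloud(c,d)[d>0]
    near=np.hypot(*(P[:,:2]-[.592,.147]).T)<.04
    H=P[near&(P[:,2]>.13)]; print(c,"handletop",H.mean(0).round(4),len(H),((H.min(0)+H.max(0))/2).round(4))
    G=P[near&(P[:,2]>.092)&(P[:,2]<.128)]; print(" handle side",circ(G) if len(G)>5 else None,len(G))
    r=np.hypot(*(P[:,:2]-[.577,-.140]).T)
    print(np.histogram(P[r<.042][:,2],bins=np.arange(.05,.1,.002)))
    Q=P[(r>.033)&(r<.041)&(P[:,2]>.06)]; c0,n,m=plane(Q); print("hub",c0.round(4),n.round(3),m.sum())
    c0,n,k,mid,Q=cupfit(c,d,np.array([.58,-.14]),.081,.1)
    print("cup",c0.round(4),n.round(4),k,mid.round(4),"tilt",np.degrees(np.arccos(n[2])))
    F=P[abs(P[:,2])<.01]; print("table z",np.median(F[:,2]))
E
```

```text
side handletop [0.5909 0.1455 0.1341] 78 [0.5917 0.1475 0.1334]
 handle side (array([0.59250463, 0.1478868 ]), np.float64(0.010615997731693203)) 183
(array([ 48,  47,  45,  54,  73,  61,  50,  50,  36,  57,  55,  64, 120,
       356,  96,  44,  19,   6,  48, 234, 189,   8,   0,   0]), array([0.05 , 0.052, 0.054, 0.056, 0.058, 0.06 , 0.062, 0.064, 0.066,
       0.068, 0.07 , 0.072, 0.074, 0.076, 0.078, 0.08 , 0.082, 0.084,
       0.086, 0.088, 0.09 , 0.092, 0.094, 0.096, 0.098]))
hub [ 0.5702 -0.1531  0.073 ] [-0.185 -0.063  0.981] 120
cup [ 0.5814 -0.1416  0.0898] [0.0102 0.038  0.9992] 422 [ 0.5824 -0.1404  0.0898] tilt 2.257440242384328
table z 0.000227172401907616
top handletop [0.5898 0.1487 0.1349] 134 [0.5907 0.1492 0.1354]
 handle side (array([0.59020672, 0.14893387]), np.float64(0.011366788814915521)) 47
(array([  4,   8,   8,  13,  12,   9,   7,   5,   4,   9,   7,  24,  97,
       219, 129,  17,   0,   8,  76, 192, 173,  46,   3,   0]), array([0.05 , 0.052, 0.054, 0.056, 0.058, 0.06 , 0.062, 0.064, 0.066,
       0.068, 0.07 , 0.072, 0.074, 0.076, 0.078, 0.08 , 0.082, 0.084,
       0.086, 0.088, 0.09 , 0.092, 0.094, 0.096, 0.098]))
hub [ 0.5828 -0.136   0.0772] [-0.015 -0.005  1.   ] 216
cup [ 0.5807 -0.1394  0.0898] [0.0095 0.0318 0.9994] 324 [ 0.5801 -0.1387  0.0898] tilt 1.9018212534827836
table z 0.00029499636436591814
```

```bash
cat >> h.py <<'E'
R=np.array([[1,0,0],[0,0,1],[0,-1,0]],float)
def st(tag=""):
    s=env.sense(); print(tag,"t%.2f"%s['t'],np.round(s['ee_pos'],4),"w%.4f"%s['gripper_width'],"F",np.round(s['wrist_force'],1)); return s
E
python3 - <<'E'
from h import *
import cv2
d=np.load("pics/top0d.npy")
for c in("side","top"):
    d=np.load(f"pics/{c}0d.npy");P=cloud(c,d)[d>0]
    r=np.hypot(*(P[:,:2]-[.58,-.139]).T)
    for nm,lo,hi in(("hub",.0745,.0795),("cup",.086,.095)):
        Q=P[(r<.045)&(P[:,2]>lo)&(P[:,2]<hi)]; a=np.arctan2(Q[:,1]+.139,Q[:,0]-.58); rr=np.hypot(Q[:,0]-.58,Q[:,1]+.139)
        E=[Q[(a>=t)&(a<t+.2)][np.argmax(rr[(a>=t)&(a<t+.2)])] for t in np.arange(-np.pi,np.pi-.1,.2) if ((a>=t)&(a<t+.2)).any()]
        print(c,nm,circ(np.array(E)),len(E))
env.reach([.5910,.1482,.22],R); st("above")
env.movel([.5910,.1482,.0875],rate=.12); st("down")
effector.grasp(squeeze=40); st("grasped")
env.movel([.5910,.1482,.0875+.09],rate=.12); st("up")
im,dd=viewer.read_camera("side"); cv2.imwrite("pics/side1.png",im[:,:,::-1]); np.save("pics/side1d.npy",dd)
st()
E
```

```text
side hub (array([ 0.57776356, -0.1422522 ]), np.float64(0.03653084544918177)) 31
side cup (array([ 0.58263265, -0.14020069]), np.float64(0.030489209970012306)) 31
top hub (array([ 0.57983249, -0.13848331]), np.float64(0.039111568243348695)) 31
top cup (array([ 0.58015664, -0.13939604]), np.float64(0.030294111125266546)) 31
above t2.83 [0.5907 0.1496 0.2199] w0.0919 F [-0.8  0.9 -0.6]
down t4.09 [0.5916 0.1484 0.0883] w0.0919 F [-0.3  0.3 -0.1]
grasped t5.13 [0.591  0.1482 0.0875] w0.0231 F [0.2 0.6 0. ]
up t6.03 [0.5903 0.1481 0.1767] w0.0234 F [-0.3  0.  -2.4]
 t6.08 [0.5903 0.148  0.1764] w0.0233 F [-0.6 -0.  -2.1]
```

View pics/side1.png

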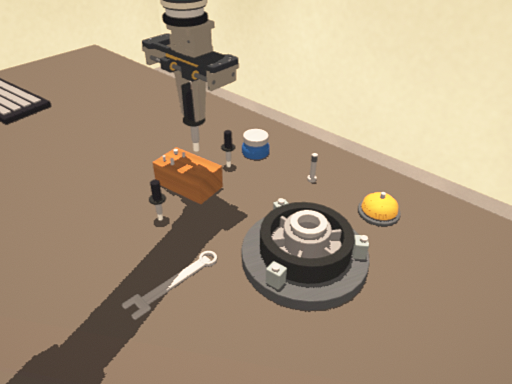

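Drift is held (width 23 mm), with its tip clear of the block at about (196,150). I'll check its tilt and offset in the grip from the depth.

Run:
```python
from h import *
d=np.load("pics/side1d.npy"); P=cloud("side",d)[d>0]
m=np.hypot(*(P[:,:2]-[.591,.148]).T)<.03
for lo,hi in((.095,.118),(.123,.163),(.163,.178),(.180,.22)):
    Q=P[m&(P[:,2]>lo)&(P[:,2]<hi)]; print(lo,len(Q),Q.mean(0).round(4),Q.min(0).round(4), circ(Q) if len(Q)>5 else '')
import itertools
viewer.read_camera("side")
print([(np.round(r['at'],4),round(r['score'],2)) for r in tip_of("side",'drift')][:4])
viewer.read_camera("top")
print([(np.round(r['at'],4),round(r['score'],2)) for r in tip_of("top",'drift')][:4])
```

```text
0.095 37 [0.5896 0.1447 0.1104] [0.5857 0.1415 0.1028] (array([0.59089874, 0.14619458]), np.float64(0.004083803290021153))
0.123 126 [0.5887 0.1434 0.1422] [0.5843 0.1385 0.1234] (array([0.59150683, 0.1466086 ]), np.float64(0.006377386114241603))
0.163 146 [0.5827 0.14   0.1729] [0.5703 0.1249 0.1664] (array([0.59129596, 0.14528788]), np.float64(0.017483221649646552))
0.18 479 [0.5851 0.1399 0.2009] [0.5792 0.1185 0.1802] (array([0.59951116, 0.14537811]), np.float64(0.023735960972485492))
[(array([ 0.4742,  0.1376, -0.0027]), 0.86), (array([0.5873, 0.1438, 0.1004]), 0.61), (array([0.7036, 0.1685, 0.0019]), 0.57)]
[(array([ 0.7007,  0.1685, -0.0027]), 0.68), (array([ 4.721e-01,  1.296e-01, -3.000e-04]), 0.62), (array([0.5908, 0.1452, 0.1021]), 0.53)]
```

```bash
cat >> h.py <<'E'
C=np.array([.5812,-.1398]); L=.0755; UA=np.arctan2(-.96,-.27)
def at(az,r=.024): return C+r*np.array([np.cos(UA+az),np.sin(UA+az)])
def hover(az,ztip,rate=.1): p=at(az); env.movel([p[0],p[1],ztip+L],rate=rate)
E
python3 - <<'E'
from h import *
p=at(0)
env.movel([.591,.148,.215],rate=.2)
env.movel([p[0],p[1],.215],R,rate=.25); st("over")
hover(0,.0945); s=st("hover"); F0=s['wrist_force'][2]
for z in (.0925,.0915,.0905,.0895,.0885):
    hover(0,z,rate=.02); s=st("z%.4f"%z); print(s['ee_pos'][2]-L)
    if s['wrist_force'][2]-F0>30: break
E
```

```text
over t8.02 [ 0.5749 -0.1612  0.2147] w0.0233 F [ 0.5 -0.4 -2.2]
hover t8.62 [ 0.575  -0.1628  0.1701] w0.0235 F [ 0.5  0.3 -2.3]
z0.0925 t8.87 [ 0.575  -0.1629  0.1685] w0.0234 F [-0.3  0.5 -2.8]
0.09298953972255074
z0.0915 t9.12 [ 0.5747 -0.1629  0.1671] w0.0233 F [ 0.5  0.  -2.4]
0.09160194951136068
z0.0905 t9.37 [ 0.5749 -0.163   0.1662] w0.0232 F [ 0.5  0.8 -1. ]
0.09070993320181915
z0.0895 t9.62 [ 0.5752 -0.1631  0.1659] w0.0229 F [-1.6  1.6  5. ]
0.09035259787602741
z0.0885 t9.87 [ 0.5753 -0.1631  0.1656] w0.0232 F [-3.2  0.  10. ]
0.09006801395422305
```

```bash
cat >> h.py <<'E'
def press(az,target,fmax=33,start=None,v=True):
    """down at az until tip <= target or force>fmax; returns tip z, peak force, commanded z"""
    s=env.sense(); z=start if start is not None else s['ee_pos'][2]-L
    F0=-2.3; pk=0; n=0; zc=None
    while n<25:
        n+=1
        s=env.sense(); tip=s['ee_pos'][2]-L; f=s['wrist_force'][2]-F0; pk=max(pk,f)
        if zc is None and f>4: zc=tip
        if tip<=target+.0001 or f>fmax: break
        z-= .0014 if f<9 else min(.0012,max(.0004,tip-target))
        hover(az,z,rate=.02)
    if v: print("az%4.0f target %.4f tip %.4f contact %s F %.1f pk %.1f n%d t%.2f xy %s"%(np.degrees(az),target,tip,"%.4f"%zc if zc else None,f,pk,n,s['t'],np.round(s['ee_pos'][:2]-at(az),4)))
    return tip,f,pk,zc
def lift(az,z): hover(az,z,rate=.06)
E
python3 - <<'E'
from h import *
press(0,.0891,start=.0880)
lift(0,.0935); st()
hover(np.pi,.0935); hover(np.pi,.0905,rate=.03)
press(np.pi,.0880,start=.0905)
lift(np.pi,.0935);st()
E
```

```text
az   0 target 0.0891 tip 0.0892 contact 0.0901 F 17.4 pk 17.4 n3 t10.37 xy [ 0.0009 -0.0004]
 t10.63 [ 0.5746 -0.1628  0.1687] w0.0230 F [ 0.4 -0.1 -1.9]
az 180 target 0.0880 tip 0.0878 contact 0.0884 F 11.1 pk 11.1 n4 t12.27 xy [ 0.0006 -0.0001]
 t12.53 [ 0.5878 -0.1167  0.169 ] w0.0236 F [-0.2 -0.5 -2.8]
```

```bash
cat >> h.py <<'E'
def tap(az,target,exp,**k):
    hover(az,exp+.0025,rate=.12); r=press(az,target,start=exp-.0003,**k); lift(az,max(exp,r[0])+.0028); return r
E
python3 - <<'E'
from h import *
h=np.pi/2
tap(0,.0875,.0892)
tap(2*h,.0865,.0878)
tap(h,.0865,.0880)
tap(3*h,.0865,.0880)
tap(0,.0860,.0875)
import cv2
for c in("side","top"):
    im,d=viewer.read_camera(c); cv2.imwrite(f"pics/{c}2.png",im[:,:,::-1])
    c0,n,k,mid,Q=cupfit(c,d,C,.081,.0905); print(c,c0.round(4),n.round(4),k,"centre z",(c0[2]-n[:2]@(C-c0[:2])).round(4))
E
```

```text
az   0 target 0.0875 tip 0.0875 contact 0.0893 F 21.5 pk 21.5 n6 t14.44 xy [0.0017 0.0007]
az 180 target 0.0865 tip 0.0866 contact 0.0876 F 15.3 pk 15.3 n5 t16.38 xy [ 0.0008 -0.0012]
az  90 target 0.0865 tip 0.0864 contact None F 3.0 pk 3.0 n2 t17.43 xy [-0.      0.0008]
az 270 target 0.0865 tip 0.0864 contact 0.0877 F 17.4 pk 17.4 n5 t19.34 xy [ 0.0011 -0.0002]
az   0 target 0.0860 tip 0.0859 contact 0.0869 F 19.3 pk 19.3 n7 t21.64 xy [0.0008 0.0004]
side [ 0.5767 -0.1387  0.087 ] [ 0.011  -0.0074  0.9999] 340 centre z 0.087
top [ 0.5727 -0.1368  0.0869] [ 0.0253 -0.0099  0.9996] 125 centre z 0.0867
```

```bash
python3 -c "
import cv2,numpy as np
a=cv2.imread('pics/side2.png')[150:330,200:420];b=cv2.imread('pics/top2.png')[120:280,220:400]
cv2.imwrite('pics/m2.png',np.hstack([cv2.resize(a,(420,344)),cv2.resize(b,(370,344))]))"
```

```text
(no output)
```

View pics/m2.png

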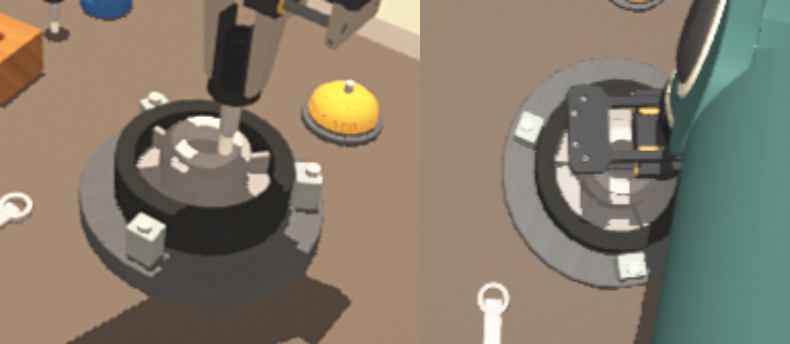

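```bash
cat >> h.py <<'E'
def tap2(az,target,exp,fmax=33,lead=.0018):
    hover(az,exp+.002,rate=.15)
    hover(az,exp-.0008,rate=.03)
    s=env.sense(); f1=s['wrist_force'][2]+2.3; t1=s['ee_pos'][2]-L
    z=min(exp-.0012,target-lead); hover(az,z,rate=.02); n=0
    while True:
        s=env.sense(); tip=s['ee_pos'][2]-L; f=s['wrist_force'][2]+2.3
        if tip<=target+.0001 or f>fmax or n>8: break
        n+=1; z-=min(.001,max(.0005,tip-target)); hover(az,z,rate=.02)
    print("az%4.0f exp %.4f (at %.4f f %.1f) target %.4f tip %.4f F %.1f n%d t%.2f"%(np.degrees(az),exp,t1,f1,target,tip,f,n,s['t']))
    hover(az,max(exp,tip)+.0022,rate=.08); return tip,f
E
python3 - <<'E'
from h import *
h=np.pi/2
tap2(3*h,.0855,.0872)
tap2(2*h,.0850,.0864)
tap2(h,.0848,.0860)
tap2(0,.0842,.0857)
E
```

```text
az 270 exp 0.0872 (at 0.0870 f 5.5) target 0.0855 tip 0.0853 F 11.9 n0 t22.93
az 180 exp 0.0864 (at 0.0862 f 5.0) target 0.0850 tip 0.0847 F 12.2 n0 t24.07
az  90 exp 0.0860 (at 0.0858 f 5.5) target 0.0848 tip 0.0846 F 12.5 n0 t25.20
az   0 exp 0.0857 (at 0.0853 f 5.2) target 0.0842 tip 0.0843 F 12.8 n0 t26.35
```

Run:
```python
from h import *
h=np.pi/2
tap2(3*h,.0836,.0852)
tap2(2*h,.0832,.0846)
tap2(h,.0830,.0845)
tap2(0,.0826,.0841)
for c in("side","top"):
    im,d=viewer.read_camera(c)
    c0,n,k,mid,Q=cupfit(c,d,C,.0805,.0885); print(c,c0.round(4),n.round(4),k,"centre z",(c0[2]-n[:2]@(C-c0[:2])).round(4))
```

```text
az 270 exp 0.0852 (at 0.0851 f 6.9) target 0.0836 tip 0.0833 F 13.7 n0 t27.51
az 180 exp 0.0846 (at 0.0843 f 5.5) target 0.0832 tip 0.0828 F 12.6 n0 t28.65
az  90 exp 0.0845 (at 0.0840 f 3.9) target 0.0830 tip 0.0828 F 11.6 n0 t29.80
az   0 exp 0.0841 (at 0.0834 f 1.9) target 0.0826 tip 0.0826 F 11.7 n0 t30.95
side [ 0.5777 -0.1371  0.0834] [ 0.025  -0.0142  0.9996] 348 centre z 0.0833
top [ 0.5735 -0.1359  0.0836] [ 0.0195 -0.0096  0.9998] 138 centre z 0.0834
```

Run:
```python
from h import *
h=np.pi/2
tap2(3*h,.0820,.0838)
tap2(2*h,.0818,.0830)
tap2(h,.0814,.0827)
tap2(0,.0812,.0825)
tap2(3*h,.0805,.0820,fmax=26)
tap2(2*h,.0805,.0818,fmax=26)
for c in("side","top"):
    im,d=viewer.read_camera(c)
    c0,n,k,mid,Q=cupfit(c,d,C,.0795,.087); print(c,c0.round(4),n.round(4),k,"centre z",(c0[2]-n[:2]@(C-c0[:2])).round(4))
```

```text
az 270 exp 0.0838 (at 0.0835 f 5.3) target 0.0820 tip 0.0817 F 12.1 n0 t32.22
az 180 exp 0.0830 (at 0.0827 f 4.7) target 0.0818 tip 0.0814 F 11.9 n0 t33.35
az  90 exp 0.0827 (at 0.0823 f 4.3) target 0.0814 tip 0.0812 F 11.0 n0 t34.49
az   0 exp 0.0825 (at 0.0818 f 1.2) target 0.0812 tip 0.0811 F 11.3 n0 t35.63
az 270 exp 0.0820 (at 0.0818 f 5.6) target 0.0805 tip 0.0805 F 17.5 n1 t37.03
az 180 exp 0.0818 (at 0.0813 f 5.0) target 0.0805 tip 0.0805 F 13.1 n0 t38.17
side [ 0.58   -0.1417  0.0812] [-0.0045  0.0035  1.    ] 405 centre z 0.0812
top [ 0.5753 -0.1086  0.0814] [0.1517 0.9127 0.3796] 3 centre z 0.1089
```

Run:
```python
from h import *
h=np.pi/2
tap2(h,.0795,.0812,fmax=28,lead=.0012)
tap2(0,.0795,.0810,fmax=28,lead=.0012)
tap2(3*h,.0795,.0806,fmax=28,lead=.0012)
tap2(2*h,.0795,.0806,fmax=28,lead=.0012)
for c in("side","top"):
    im,d=viewer.read_camera(c)
    c0,n,k,mid,Q=cupfit(c,d,C,.079,.087); print(c,c0.round(4),n.round(4),k,"centre z",(c0[2]-n[:2]@(C-c0[:2])).round(4))
```

```text
az  90 exp 0.0812 (at 0.0810 f 5.7) target 0.0795 tip 0.0799 F 29.2 n5 t40.66
az   0 exp 0.0810 (at 0.0805 f 5.0) target 0.0795 tip 0.0798 F 29.1 n5 t43.04
az 270 exp 0.0806 (at 0.0805 f 7.7) target 0.0795 tip 0.0797 F 28.7 n5 t45.42
az 180 exp 0.0806 (at 0.0804 f 6.8) target 0.0795 tip 0.0795 F 27.1 n6 t48.04
side [ 0.5809 -0.1416  0.081 ] [0.0034 0.     1.    ] 401 centre z 0.081
top [ 0.5761 -0.1087  0.0807] [0.3965 0.8871 0.2363] 3 centre z 0.1062
```

Run:
```python
from h import *
h=np.pi/2
for a in (0,h,2*h,3*h): tap2(a,.0785,.0803,fmax=29,lead=.0025)
p=at(3*h)
env.movel([p[0],p[1],.185],rate=.15)
env.movel([.591,.148,.185],R,rate=.25); st()
```

```text
az   0 exp 0.0803 (at 0.0802 f 6.6) target 0.0785 tip 0.0792 F 29.7 n2 t49.93
az  90 exp 0.0803 (at 0.0799 f 5.7) target 0.0785 tip 0.0788 F 29.8 n4 t52.14
az 180 exp 0.0803 (at 0.0797 f 3.4) target 0.0785 tip 0.0785 F 29.5 n5 t54.60
az 270 exp 0.0803 (at 0.0796 f 2.8) target 0.0785 tip 0.0785 F 24.2 n2 t56.31
 t58.17 [0.591  0.1459 0.1849] w0.0235 F [-0.1  0.6 -2.2]
```

```bash
python3 - <<'E'
from h import *
import cv2
for c in("side","top"):
    im,d=viewer.read_camera(c); cv2.imwrite(f"pics/{c}3.png",im[:,:,::-1]); np.save(f"pics/{c}3d.npy",d)
    c0,n,k,mid,Q=cupfit(c,d,C,.079,.087); print(c,c0.round(4),n.round(4),k,"centre z",(c0[2]-n[:2]@(C-c0[:2])).round(4))
    P=cloud(c,d)[d>0]; r=np.hypot(*(P[:,:2]-C).T); Q=P[(r>.033)&(r<.039)&(P[:,2]>.073)&(P[:,2]<.0795)]; print("hub med",np.median(Q[:,2]),len(Q))
    m=np.hypot(*(P[:,:2]-[.591,.148]).T)<.03
    for lo,hi in((.1,.128),(.133,.17)):
        Q=P[m&(P[:,2]>lo)&(P[:,2]<hi)]; print(lo,len(Q),Q.mean(0).round(4),Q.min(0).round(4),circ(Q) if len(Q)>5 else '')
st()
E
python3 -c "
import cv2,numpy as np
a=cv2.imread('pics/side3.png')[60:300,130:400];b=cv2.imread('pics/top3.png')[120:280,100:400]
cv2.imwrite('pics/m3.png',np.hstack([cv2.resize(a,(400,356)),cv2.resize(b,(400,356))]))"
```

```text
side [ 0.5815 -0.1403  0.081 ] [-8.3e-03 -8.0e-04  1.0e+00] 437 centre z 0.081
hub med 0.0769152487013624 338
0.1 45 [0.5819 0.1424 0.1201] [0.5781 0.1385 0.1116] (array([0.58318144, 0.14378827]), np.float64(0.004245837490315792))
0.133 134 [0.5838 0.141  0.1526] [0.5778 0.1363 0.1343] (array([0.58582416, 0.14355751]), np.float64(0.005883190264017389))
top [ 0.5804 -0.1386  0.0812] [-0.0032  0.0083  1.    ] 328 centre z 0.0812
hub med 0.07689014054186782 295
0.1 6 [0.5777 0.1428 0.1169] [0.5762 0.1408 0.1152] (array([0.58018765, 0.14474155]), np.float64(0.003911532020643913))<stdin>:9: RuntimeWarning: Mean of empty slice.
  ret = um.true_divide(
Traceback (most recent call last):
ValueError: zero-size array to reduction operation minimum which has no identity
```

View pics/m3.png

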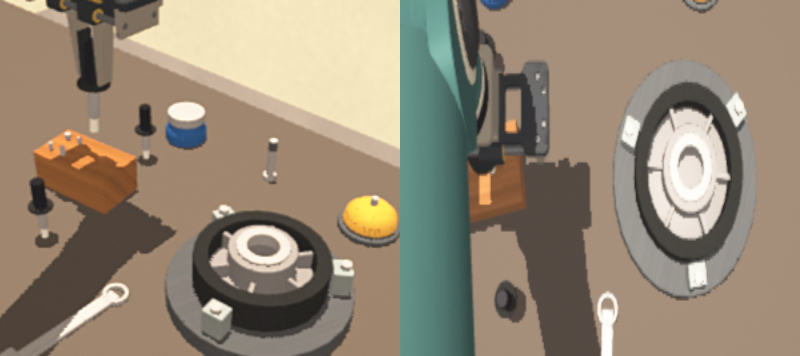

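Cup is home: flange at 81.0 mm, hub face at 76.9 mm, level within noise. The drift has tilted about 5° in the grip (nose towards −x), so I'll straighten it before putting it back.

```bash
cat >> h.py <<'E'
from scipy.spatial.transform import Rotation as Ro
def Rt(a): return Ro.from_euler('y',a).as_matrix()@R
def prof(d,v=True):
    P=cloud("side",d); m=(d>0)&(abs(P[...,0]-.59)<.03)&(abs(P[...,1]-.146)<.02)&(P[...,2]>.098)&(P[...,2]<.163)
    out=[]
    for lo,hi in((.104,.118),(.126,.142),(.145,.16)):
        mm=m&(P[...,2]>lo)&(P[...,2]<hi); v_,u_=np.where(mm); Q=P[mm]; out.append([np.mean(u_),np.mean(v_),*Q.mean(0),len(Q)])
    return np.array(out)
E
python3 - <<'E'
from h import *
import cv2
print(prof(np.load("pics/side1d.npy")).round(4))
env.movel([.5935,.148,.1765],Rt(-.085),rate=.06); env.pause(.1)
im,d=viewer.read_camera("side"); cv2.imwrite("pics/side4.png",im[:,:,::-1]); np.save("pics/side4d.npy",d)
print(prof(d).round(4)); st()
E
python3 -c "
import cv2,numpy as np
a=cv2.imread('pics/side1.png')[60:220,130:270];b=cv2.imread('pics/side4.png')[60:220,130:270]
cv2.imwrite('pics/m4.png',cv2.resize(np.hstack([a,b]),None,fx=2.8,fy=2.8))"
```

```text
[[1.957879e+02 1.466667e+02 5.893000e-01 1.447000e-01 1.112000e-01
  3.300000e+01]
 [1.953654e+02 1.371154e+02 5.890000e-01 1.432000e-01 1.340000e-01
  5.200000e+01]
 [1.944528e+02 1.288302e+02 5.885000e-01 1.434000e-01 1.526000e-01
  5.300000e+01]]
[[1.965588e+02 1.466765e+02 5.906000e-01 1.439000e-01 1.110000e-01
  3.400000e+01]
 [1.954909e+02 1.368182e+02 5.891000e-01 1.430000e-01 1.347000e-01
  5.500000e+01]
 [1.953208e+02 1.289245e+02 5.900000e-01 1.426000e-01 1.521000e-01
  5.300000e+01]]
 t58.73 [0.5943 0.1477 0.1771] w0.0233 F [ 0.1  0.  -0.9]
```

View pics/m4.png

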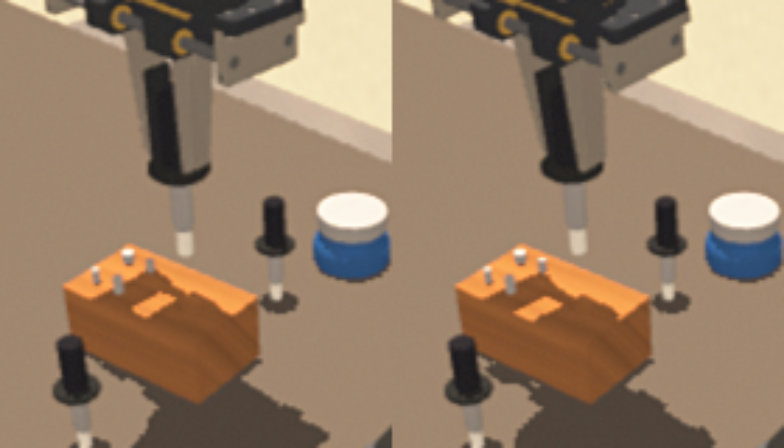

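Run:
```python
from h import *
X,Y=.5939,.1483; Q=Rt(-.085)
env.movel([X,Y,.150],Q,rate=.05)
for z in(.125,.11,.099,.0905):
    env.movel([X,Y,z],Q,rate=.07); s=st()
    if np.linalg.norm(s['wrist_force']-[0,0,-2.2])>12: print("stop"); break
```

```text
t59.92 [0.5936 0.1482 0.1244] w0.0230 F [-0.5  0.1 -2.6]
 t60.28 [0.5935 0.1482 0.1093] w0.0236 F [ 0.1  0.8 -0.8]
 t60.59 [0.5934 0.1482 0.0983] w0.0234 F [ 0.6  0.7 -1.4]
 t60.87 [0.5935 0.1482 0.0899] w0.0234 F [ 1.   0.8 -1.6]
```

```bash
python3 - <<'E'
from h import *
import cv2
Q=Rt(-.085)
for z in(.0885,.0872):
    env.movel([.5937,.1483,z],Q,rate=.05); s=st()
    if s['wrist_force'][2]>1: break
effector.release(); st("rel")
s=env.sense(); p=s['ee_pos']; up=-s['tcp_rot'][:,1]
env.movel(p+up*.075,rate=.15); st()
env.movel([.50,.30,.24],rate=.3)
for c in("side","top"):
    im,d=viewer.read_camera(c); cv2.imwrite(f"pics/{c}5.png",im[:,:,::-1])
    P=cloud(c,d)[d>0]; H=P[(np.hypot(*(P[:,:2]-[.592,.147]).T)<.04)&(P[:,2]>.13)]; print(c,H.mean(0).round(4),H.max(0).round(4),len(H))
    c0,n,k,mid,_=cupfit(c,d,C,.079,.087); print(c0.round(4),n.round(4),k)
st()
E
python3 -c "
import cv2,numpy as np
a=cv2.imread('pics/side5.png')[60:320,80:420];b=cv2.imread('pics/top5.png')[60:300,90:390]
cv2.imwrite('pics/m5.png',np.hstack([cv2.resize(a,(420,360)),cv2.resize(b,(380,360))]))"
```

```text
t61.12 [0.5937 0.1483 0.0885] w0.0234 F [-0.1  1.2 -1.5]
 t61.37 [0.5937 0.1483 0.0872] w0.0230 F [-0.6 -0.1 -1.8]
rel t62.45 [0.5937 0.1483 0.0872] w0.0918 F [ 0.2  0.2 -0.3]
 t63.10 [0.5868 0.1483 0.1614] w0.0918 F [ 0.1  0.7 -0.2]
side [0.5906 0.1454 0.1342] [0.605  0.159  0.1366] 75
[ 0.5817 -0.14    0.0809] [-0.0026  0.0012  1.    ] 435
top [0.5898 0.1481 0.1348] [0.6019 0.1601 0.1385] 130
[ 0.5807 -0.1385  0.0808] [-0.0044  0.0018  1.    ] 319
 t63.99 [0.5008 0.2973 0.2387] w0.0919 F [ 0.5 -0.7  0.3]
```

View pics/m5.png

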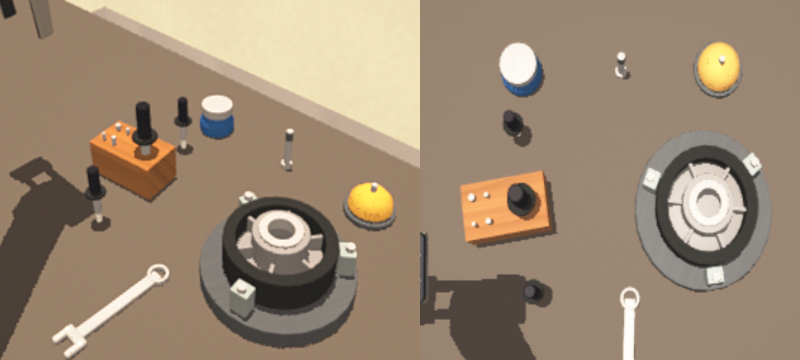

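The drift stands upright in its hole (top at 134–135 mm, as at the start) and the cup is level and home. The bystanders look unmoved, so I'm handing the job in.

```bash
python3 -c "
from station import workorder,env
print(workorder.finish_job(), env.sense()['t'])"
```

```text
the job is handed in; nothing more can be done
the job is handed in; nothing more can be done
```

The bearing cup is home in the hub and the drift is back in its hole. I handed the job in at about 64 s, inside the 72 s limit.

- **Cup:** I pressed slowly round the rim with the white tip, mostly at 11–20 N, starting on the high side. Tilt read about 1.4° or less in the checks between rounds. In the last checks the flange top was 80.8–80.9 mm high and the hub face 76.9 mm, which is the 4 mm expected. Remaining tilt was 0.3° or less, within camera noise. All four sides held about 29 N.
- **Disagreement:** in the last two rounds the tip height worked out from the arm came out 1–2.5 mm lower than the cameras showed. On the very last press the force also reached only 24 N. I put this down to the drift tilting in the grip, because the camera height of the cup did not change.
- **Drift:** it had tilted about 5° in the grip. I turned the gripper to make it upright, and it went into the hole without resistance. Its top reads 134–135 mm, the same as at the start.
- **Other things:** the spanner, tin, axle, bell and the two look-alike punches looked unmoved in the last pictures; I did not measure them.

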